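Balance a lug on a pipe and hold the sprung spark guard at its pointer

ROBOT

A 7-joint arm with a two-finger parallel gripper is mounted at the origin on the work surface. World frame = base frame: x ahead of the robot, y to its left, z up, the work surface at z = 0. Lengths are in mm, angles in degrees, forces in N, time in s.
With the tool pointing down it reaches from about 425 to 875 mm from the base axis. Payload 8.4 kg.
Tool frame: the origin (TCP) lies between the finger pads; the fingertips stand 8 mm ahead of it and the grasp point (between the pads) lies 11 mm behind it; z points along the fingers, y is the line along which they close (so a half turn about z gives the same grasp; the last joint's range is limited). The gripper opens to 85 mm and grips with 20 to 120 N. Pads are 22 mm wide; open, the fingers measure 114 mm over their backs; the gripper's body (76 mm by 85 mm) begins 54 mm behind the grasp point. The pads swing forward as they close: fully open they stand 13 mm farther back than shut.
Start: joints at [66.624, 19.091, 2.286, 83.961, -0.768, 76.965, -3.352], TCP at [197.523, -619.233, 239.308] pointing down, gripper open.
Joint ranges: [-147.57, 147.57], [-21.85, 119.76], [-74.77, 79.35], [14.55, 137.4], [-85.83, 265.84], [4.83, 119.75], [-152.11, 152.11]. Speed limits (degrees/s): [127.2, 127.2, 159.86, 159.86, 180, 180, 180].

INTERFACE

Orientations are given as a 3x3 rotation matrix whose columns are the frame's x, y, z axes.
In Python, from bench import arm gives the robot as it stands.
- The arm moves only by the tool play_rows, never from a script. Its argument "deltas" is a list that holds one entry, the list of rows, each a list of 4 numbers: the shift along the world's x, y, z in cm, then the turn about the world's z in degrees. In form: [[[x, y, z, roll], ...]]. A call has 1 to 5 rows; each row is the pose to reach, as a shift and turn from the pose commanded when the call began; what a row does not reach only later rows make up. A row lasts 1/10 s, in which the tool goes at most 50 mm and 8.59 degrees, less where a joint would pass 70% of its speed; a pose out of reach is approached as far as the arm can. A call with a gripper value outside its range is refused whole. "gripper" is the finger opening in cm, from 0 to 8.54, set as the call begins (left out, the last holds). The fingers move at their own pace and stop on an object; "squeeze" is the grip in N (left out, the last holds). Time passes only in rows, so rows that repeat a pose let the fingers close. It gives the time, the measured TCP pose, the force, the opening and the grip force at its end, in the units of the state.
- arm.sense(): the state, without advancing time (a new reading comes with each control period).
- arm.get_image(name): name is "side" or "top" or "wrist"; returns a dict with "image" (420x560x3 uint8, blue, green, red), "mtx" (3x3 intrinsics, pixels), "k1" (the pictures are not rectified: a ray, as slopes to the right and down, at radius r is drawn at 1 + k1 r^2 times it, then the intrinsics apply), "cam_to_world" (4x4, takes a point from camera to world coordinates); the wrist camera has in their place "mount" (4x4, takes a point from camera to tool coordinates, whose origin is the TCP and whose axes are the flange's). Camera axes: x right, y down, z forward; pixel columns grow to the right and rows downward; lengths in mm; the calibration is good to about 2 mm. A picture is of the moment at which its call begins: read the wrist's pose just before it. There is no depth.
- arm.sign_off(): hands the job in; it is judged then, once.
The state is a dict: "clock": time; "q": joint angles; "joint_vel": joint speeds; "joint_torque": joint torques, N m; "eef_pos": TCP position; "tool_rot": TCP orientation; "force": force on the tool from outside, world axes, zero at the start; "ft_torque": the same for the moment, N m; "opening": opening from 0.0 (shut) to 1.0 (fully open); "grip_force": force on a finger pad.
Only numpy, scipy, OpenCV 4.12 (cv2) and the standard library are available. Lean on these libraries where they do the work, as an engineer would, in place of code of your own. Each camera call takes 0.05 s, during which the arm holds its last target. There are 200 camera calls.

TASK

Help the welder tack a lug onto a pipe: pick up the steel lug (a foot plate with an upright fin) and balance it upright on the crown of the lying pipe stub, at the middle of the pipe's length with its fin running along the pipe, and let go of it. Then take the bar handle of the sprung spark guard beside the pipe, raise the guard until it stands at the same angle as the pointer arm set at its end, and finish while still holding it there, with the lug still balanced on the pipe. Do not shift the pointer or push the other things on the bench about.

Things in the scene. Friction and masses are not known exactly. Their poses are not given: they have to be found in the camera images.
- lug: loose dark steel lug, about 0.32 kg: foot plate 60 (its x) x 44 (y) x 8 mm, with an upright fin 50 mm long (x), 10 mm thick (y), from 8 to 52 mm above the underside, centred on the plate. Origin at the centre of the underside; z up, x along the fin; the same after half a turn. It starts standing on the bench, left or right of the work (the magnet is on the other side)
- pipe: fixed dark steel pipe stub lying along its x axis in two cradle plates: 90 mm outside diameter, 160 mm long. Origin on the bench under its middle, x along the pipe, z up; the pipe's axis is 55 mm and its crown 100 mm above the origin. The cradles are 110 mm wide and reach 50 mm up
- pipe_crown (a point): point on the crown (top line) of the pipe at the middle of its length, 100 mm above the bench; x along the pipe, z up
- guard_hinge (a point): middle of the hinge axis of the spark guard, 50 mm above the bench, on the edge next to the pipe; its x is along the hinge, y points from the guard's box towards the pipe side, z up. The fixed grey open-topped box under the guard is 46 mm high, reaches from 195 mm at -y of this point to 5 mm at +y, and along x from -90 to +135 mm
- guard_handle (a point): middle of the guard's bar handle: a round bar 12 mm thick parallel to the hinge, on posts 100 mm apart. The guard is a metal lid plate 180 (along the hinge) x 190 x 4 mm, hinged in its middle plane. With the lid at angle a this point lies, in guard_hinge's axes, at y = -165 cos a + 37 sin a, z = 165 sin a + 37 cos a (mm); its own axes turn with the lid
- guard (a joint): angle of the guard, rad: 0 shut (level), growing as the handle edge rises, at most 1.3. A spring and its weight press it shut: pulled straight up at the handle it takes about 4.5 N when shut and about 12 N at 0.7 rad; let go, it snaps shut
- pointer (a joint): angle of the pointer arm, rad, in the same sense and about the same axis as the guard: the guard is at the mark when both have the same value. Between 0.40 and 0.75; held by a stiff clamp, not to be moved
- pointer_tip (a point): centre of the round end (22 mm disc) of the pointer arm, a flat dark steel bar 185 mm long from the hinge axis, standing 24 mm beyond the +x end of the guard (114 mm from guard_hinge along x), in front of a fixed wire quadrant of 150 mm radius; its y axis runs along the arm
- magnet: bystander: flat red welding magnet 80 x 75 x 16 mm, loose, lying on the bench; origin under its wider part
- angle: bystander: loose angle-iron offcut 140 x 40 x 40 mm, on the far side of the bench; origin under its middle
- tin: bystander: closed tin, 66 mm across, 110 mm high, standing on the far right of the bench; origin under its middle
Not all that is in view belongs to the job. Several things have the shape of the pipe; the one meant has the colours described above. There is more than one size of the lug; the job needs the smaller.

How it is judged (in metres and radians):
On the way, in this order (a step that is already met when the one before it is completed fails the run):
1. the lug is balanced upright on the middle of the pipe's crown, fin along the pipe, let go and at rest, the guard still down (y of lug in the frame of pipe_crown between -0.009 and 0.009 m and x of lug in the frame of pipe_crown between -0.018 and 0.018 m and z of lug in the frame of pipe_crown between -0.006 and 0.006 m and angle between lug's own z axis and vertical below 0.175 rad and angle between the x axis of lug and the x axis of pipe, either way round below 0.245 rad and contact force between lug and pipe above 0.5 N and contact force between each of the arm, the fingers and lug below 0.1 N and linear speed of lug below 0.03 m/s and value of joint guard below 0.1 rad), for 0.3 s.
2. the guard is held by the fingers at the pointer's angle (angle between the y axis of guard_handle and the y axis of pointer_tip, either way round below 0.07 rad and value of joint guard above 0.3 rad and contact force between the fingers and guard above 2 N), for 0.2 s.
At the end, for the whole second after the job is handed in: The lug rests on the pipe alone (let go), within 9 mm of the crown line, within 18 mm of the pipe's middle, upright within 10 degrees, fin along the pipe within 14 degrees; the guard stands within 0.07 rad (4 degrees) of the pointer's angle, still, carried by the fingers alone (all of step 2 and y of lug in the frame of pipe_crown between -0.009 and 0.009 m and x of lug in the frame of pipe_crown between -0.018 and 0.018 m and z of lug in the frame of pipe_crown between -0.006 and 0.006 m and angle between lug's own z axis and vertical below 0.175 rad and angle between the x axis of lug and the x axis of pipe, either way round below 0.245 rad and contact force between lug and pipe above 0.5 N and contact force between each of the arm, the fingers, guard and lug below 0.1 N and linear speed of lug below 0.03 m/s and velocity of joint guard between -0.1 and 0.1 rad/s and contact force between guard and magnet below 0.1 N and contact force between guard and angle below 0.1 N and contact force between guard and tin below 0.1 N); the arm keeps its last pose, push and grip.
It fails at once if the pointer was shifted (distance of pointer_tip from where it was at the start of the episode above 0.01 m).
It fails at once if a bystander was pushed about (distance of any of magnet, angle, tin from where it was at the start of the episode above 0.03 m).
It also fails if it takes over 54 s, if anything falls off the work surface, if the arm or the gripper's body presses on something with over 40 N, if the wrist force passes 120 N, or if a joint passes its speed limit or range.

## Working session

There is one attempt and no reset: what is moved stays moved. The work goes in short steps, Python scripts to look and compute and a tool call to move; the robot and the scene stay as the last step left them, time stands still between calls to the robot, and variables do not carry over. Pictures are saved under pics/ and viewed, at most 10 in all, crops included, and the job is handed in when it is done.

Besides the shell and the picture viewer there is one more tool, called after ">>>" as name([rows], argument=value, ...), one row to a line, values as JSON. play_rows: Moves the arm, as the interface text tells. Its arguments: {"type":"object","properties":{"deltas":{"type":"array"},"gripper":{"type":"number"},"squeeze":{"type":"number"}},"required":["deltas"]}

```bash
mkdir -p pics; ls; python3 - <<'E'
from bench import arm
import cv2,numpy as np
for n in ("side","top"):
    d=arm.get_image(n); cv2.imwrite(f"pics/{n}0.png",d["image"]); print(n,d["mtx"].tolist(),d["k1"],np.round(d["cam_to_world"],3).tolist())
s=arm.sense(); print(s["clock"],s["eef_pos"],np.round(s["tool_rot"],3).tolist(),s["opening"])
E
```

```text
pics
side [[533.9336386249864, 0.0, 276.6502967136719], [0.0, 533.9336386249864, 213.51784989963764], [0.0, 0.0, 1.0]] -0.11693407115611962 [[-0.713, -0.417, 0.564, -158.363], [-0.701, 0.449, -0.554, 698.326], [-0.022, -0.791, -0.612, 873.56], [0.0, 0.0, 0.0, 1.0]]
top [[438.71002615672205, 0.0, 273.10567645195874], [0.0, 438.71002615672205, 212.32015883390164], [0.0, 0.0, 1.0]] -0.12283828838797622 [[-0.02, -0.986, 0.168, 344.203], [-1.0, 0.019, -0.008, 21.298], [0.005, -0.169, -0.986, 1377.803], [0.0, 0.0, 0.0, 1.0]]
0.1 [ 197.40767152 -618.88062609  238.49739714] [[0.953, 0.304, -0.001], [0.304, -0.953, 0.001], [-0.0, -0.001, -1.0]] 0.9983483772572557
```

View pics/side0.png

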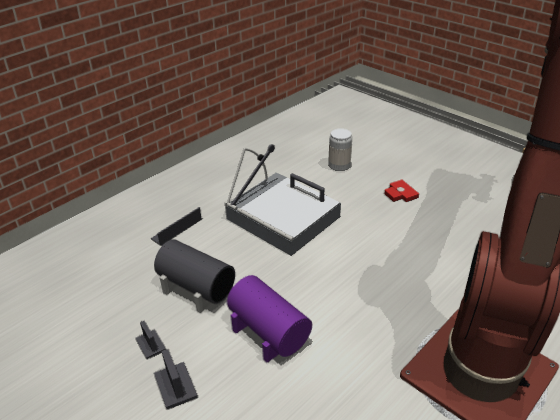

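View pics/top0.png

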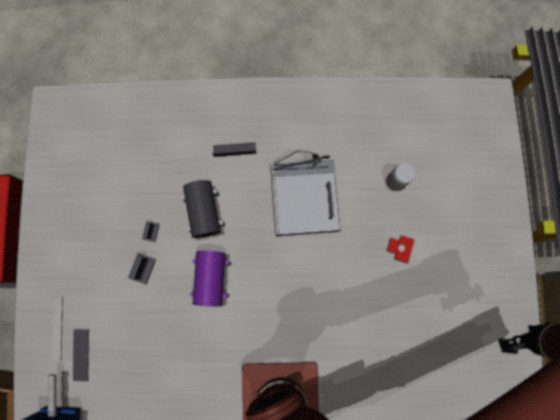

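Side view: two lugs, small at (150,340) and large at (173,380). The small one, (151,231) in the top view, is the job's lug. Two pipes, dark at (195,270) and purple at (270,315). The dark steel one matches the description and is at (202,208) in the top view. The guard handle is at side (307,187) / top (330,200), and the pointer tip at side (271,148). I'll confirm with a crop and measure roughly.

```bash
cat > h.py <<'E'
import numpy as np, cv2
from bench import arm
def grab(n):
    if n=="wrist":
        s=arm.sense(); d=arm.get_image(n); T=np.eye(4); T[:3,:3]=s["tool_rot"]; T[:3,3]=s["eef_pos"]; d["T"]=T@np.array(d["mount"])
    else: d=arm.get_image(n); d["T"]=np.array(d["cam_to_world"])
    return d
def dist(d): return np.array([d["k1"],0,0,0,0],float)
def ray(d,uv):
    # model: drawn = (1+k1 r^2) * ray -> OpenCV's radial model
    p=cv2.undistortPointsIter(np.array([[uv]],float),np.array(d["mtx"]),dist(d),None,None,(3,100,1e-10))[0,0]
    v=d["T"][:3,:3]@np.array([p[0],p[1],1]); return d["T"][:3,3],v/np.linalg.norm(v)
def onz(d,uv,z):
    o,v=ray(d,uv); return o+v*(z-o[2])/v[2]
def tri(*pairs):
    A=np.zeros((3,3));b=np.zeros(3)
    for d,uv in pairs:
        o,v=ray(d,uv); M=np.eye(3)-np.outer(v,v); A+=M;b+=M@o
    p=np.linalg.solve(A,b)
    return p,[float(np.linalg.norm(np.cross(p-ray(d,uv)[0],ray(d,uv)[1]))) for d,uv in pairs]
def proj(d,P):
    W=np.linalg.inv(d["T"]); r,_=cv2.Rodrigues(W[:3,:3])
    return cv2.projectPoints(np.atleast_2d(np.array(P,float)),r,W[:3,3],np.array(d["mtx"]),dist(d))[0][:,0]
E
python3 - <<'E'
from h import *
s=grab("side");t=grab("top")
a=s["image"][225:415,130:320]; b=t["image"][140:290,110:260]; c=t["image"][140:245,260:350]
big=np.zeros((600,800,3),np.uint8)
big[:380,:380]=cv2.resize(a,(380,380),interpolation=3); big[:400,390:790]=cv2.resize(b,(400,400),interpolation=3)
e=s["image"][130:255,215:350]; 
big[400:600,0:216]=cv2.resize(e,(216,200)); big[405:600,400:567]=cv2.resize(c,(167,195))
cv2.imwrite("pics/c1.png",big)
for n,u,v,z in [("small",(151,231),(150,340),20),("big",(143,268),(173,380),20),("pipe",(202,208),(195,270),80),("handle",(330,200),(307,187),87),("tin",(402,176),(340,150),60),("mag",(402,248),(402,190),10),("ptr",(318,157),(271,148),100)]:
    print(n,np.round(onz(t,u,z)),np.round(onz(s,v,z)),np.round(tri((t,u),(s,v))[0]))
E
```

```text
small [524. 395.  20.] [523. 400.  20.] [526. 397.  15.]
big [408. 417.  20.] [412. 426.  20.] [412. 422.  15.]
pipe [583. 224.  80.] [563. 241.  80.] [587. 227.  55.]
handle [ 599. -162.   87.] [ 588. -147.   87.] [ 603. -164.   72.]
tin [ 677. -396.   60.] [ 670. -383.   60.] [ 681. -399.   48.]
mag [ 456. -396.   10.] [ 457. -399.   10.] [ 455. -395.   13.]
ptr [ 730. -129.  100.] [ 779. -207.  100.] [ 705. -126.  167.]
```

View pics/c1.png

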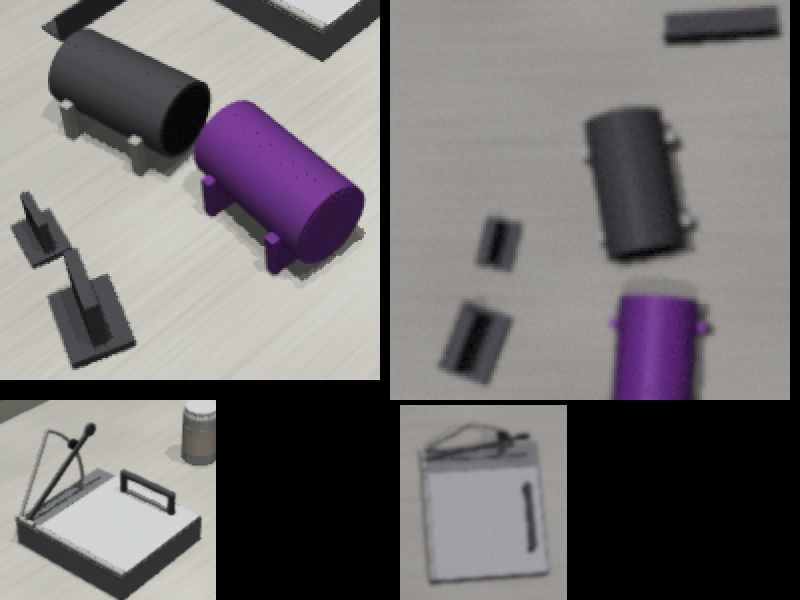

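The crop confirms the small lug at top (151,231) and the dark pipe at top (202,208). I'll go round towards the lug, keeping the radius around 550–600.

>>> play_rows([
  [[3.6,3.2,0.8,7],[7.2,6.4,1.6,14],[10.8,9.6,2.4,21],[14.4,12.8,3.2,28],[18,16,4,35]],
])

```text
clock: 0.7
eef_pos: [378.6, -457.7, 279.7]
tool_rot: [[0.602, 0.798, -0.0], [0.798, -0.602, -0.0], [-0.0, -0.0, -1.0]]
force: [0.4, -0.1, -0.4]
opening: 0.999
grip_force: 0.0
```

>>> play_rows([
  [[2.8,4,0.4,7],[5.6,8,0.8,14],[8.4,12,1.2,21],[11.2,16,1.6,28],[14,20,2,35]],
])

```text
clock: 1.2
eef_pos: [518.3, -257.5, 299.6]
tool_rot: [[0.035, 0.999, 0.0], [0.999, -0.035, -0.0], [-0.0, 0.0, -1.0]]
force: [1.0, 0.0, -0.2]
opening: 1.0
grip_force: 0.0
```

>>> play_rows([
  [[0.5,4.8,0,7],[1,9.6,0,14],[1.5,14.4,0,21],[2,19.2,0,28],[2.5,24,0,35]],
])

```text
clock: 1.7
eef_pos: [542.3, -17.4, 299.4]
tool_rot: [[-0.544, 0.839, 0.0], [0.839, 0.544, -0.0], [-0.001, 0.0, -1.0]]
force: [0.9, -0.8, 0.5]
opening: 1.002
grip_force: 0.0
```

>>> play_rows([
  [[-0.5,4.8,0,8],[-1,9.6,0,16],[-1.5,14.4,0,24],[-2,19.2,0,32],[-2.5,24,0,40]],
])

```text
clock: 2.2
eef_pos: [517.0, 222.4, 299.5]
tool_rot: [[-0.956, 0.293, 0.001], [0.293, 0.956, -0.0], [-0.001, -0.0, -1.0]]
force: [1.7, 0.6, -0.2]
opening: 1.003
grip_force: 0.0
```

```bash
python3 - <<'E'
from h import *
d=grab("wrist");s=arm.sense()
print(s["clock"],np.round(s["eef_pos"],1),np.round(s["tool_rot"],3).tolist(),np.round(s["q"],1))
print(np.round(d["mount"],3).tolist(),d["mtx"],d["k1"])
print(proj(d,[[526,397,15],[587,227,100]]))
E
```

```text
2.25 [513.9 231.5 299.7] [[-0.961, 0.275, -0.0], [0.275, 0.961, 0.004], [0.001, 0.004, -1.0]] [ 12.8  12.5 -48.2  89.    9.2  82.5  38.1]
[[0.001, -0.961, -0.275, 69.374], [1.0, 0.0, 0.0, -0.764], [-0.0, -0.275, 0.961, -135.137], [0.0, 0.0, 0.0, 1.0]] [[338.0868497    0.         278.08839691]
 [  0.         338.0868497  209.16176707]
 [  0.           0.           1.        ]] -0.04331322392329931
[[416.89020342 135.96696049]
 [302.09649927 244.44942421]]
```

```bash
python3 - <<'E'
from h import *
import pickle
d=grab("wrist"); cv2.imwrite("pics/w1.png",d["image"]); pickle.dump(d,open("w1.pkl","wb"))
E
```

```text
(no output)
```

View pics/w1.png

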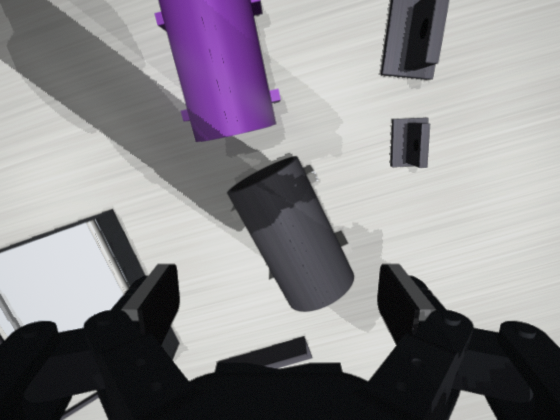

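>>> play_rows([
  [[0.2,3.5,0,0],[0.4,7,0,0],[0.5,10.5,0,0],[0.5,14,0,0],[0.5,14,0,0]],
])

```text
clock: 2.8
eef_pos: [520.1, 365.8, 298.6]
tool_rot: [[-0.957, 0.292, -0.002], [0.292, 0.957, 0.002], [0.003, 0.002, -1.0]]
force: [-0.2, -0.4, 0.3]
opening: 1.001
grip_force: 0.0
```

```bash
python3 - <<'E'
from h import *
import pickle
d=grab("wrist"); cv2.imwrite("pics/w2.png",d["image"]); pickle.dump(d,open("w2.pkl","wb"))
print(np.round(d["T"],1).tolist(), arm.sense()["clock"])
E
```

```text
[[0.3, 0.9, 0.3, 453.8], [1.0, -0.3, -0.1, 385.0], [0.0, 0.3, -1.0, 433.9], [0.0, 0.0, 0.0, 1.0]] 2.85
```

View pics/w2.png

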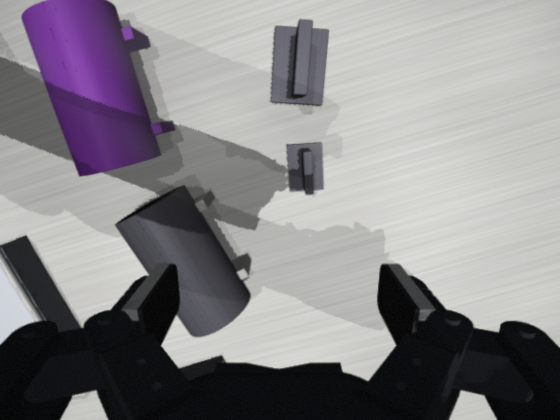

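w1 shows the small lug at (410,142) and the dark pipe around (292,235). w2 shows the small lug plate at (287–324, 142–194), its fin top at (306,170), and the pipe at (185,260), partly behind a finger. Next I'll measure the lug and pipe by masks.

```bash
python3 - <<'E'
from h import *
import pickle
D=[pickle.load(open(f,"rb")) for f in("w1.pkl","w2.pkl")]
def blob(d,seed,thr,box=None):
    g=d["image"].max(2); m=(g<thr).astype(np.uint8)
    if box: k=np.zeros_like(m);k[box[1]:box[3],box[0]:box[2]]=1;m*=k
    n,l,st,c=cv2.connectedComponentsWithStats(m,connectivity=4); i=l[seed[1],seed[0]]
    cs,_=cv2.findContours((l==i).astype(np.uint8),0,cv2.CHAIN_APPROX_NONE); c=max(cs,key=cv2.contourArea); return c,st[i]
for d,seed in zip(D,[(400,130),(298,185)]):
    for thr in(110,):
        c,st=blob(d,seed,thr); r=cv2.minAreaRect(c); bx=cv2.boxPoints(r)
        P=np.array([onz(d,p,8) for p in bx]); e=P[1]-P[0];f=P[2]-P[1]
        print("lug",thr,st,np.round(bx).tolist(),"ctr",np.round(P.mean(0),1),[(round(float(np.hypot(*x[:2])),1),round(float(np.degrees(np.arctan2(x[1],x[0]))),1)) for x in(e,f)])
# pipe in w1
d=D[0]; print([d["image"][y,x].tolist() for x,y in [(292,235),(265,185),(320,300),(235,230),(180,230),(345,240)]])
for thr in(85,100,110):
    c,st=blob(d,(310,260),thr,(215,145,370,320)); print(thr,st, np.round(cv2.boxPoints(cv2.minAreaRect(c))).tolist())
im=d["image"][140:325,210:375]; cv2.imwrite("pics/p1.png",np.hstack([cv2.resize(im,None,fx=3,fy=3,interpolation=2), cv2.resize(D[1]["image"][130:205,260:335],(300,300),interpolation=2).repeat(1,0) if False else np.zeros((555,1,3),np.uint8)]))
E
```

```text
lug 110 [     0      0    560    420 150526] [[0.0, 380.0], [0.0, 0.0], [559.0, 0.0], [559.0, 380.0]] ctr [581.8 216.6   8. ] [(552.9, 151.1), (652.4, 74.2)]
lug 110 [ 287  147   30   47 1104] [[287.0, 147.0], [316.0, 147.0], [316.0, 193.0], [287.0, 193.0]] ctr [529.2 393.9   8. ] [(36.2, 73.1), (58.9, -15.2)]
[[94, 87, 88], [53, 49, 49], [90, 82, 84], [170, 174, 173], [214, 218, 218], [63, 63, 63]]
85 [     0      0    560    420 227097] [[-0.0, 0.0], [559.0, 0.0], [559.0, 419.0], [0.0, 419.0]]
100 [  226   156   128   155 11366] [[217.0, 183.0], [300.0, 144.0], [367.0, 285.0], [285.0, 325.0]]
110 [  215   145   139   166 12914] [[187.0, 165.0], [267.0, 107.0], [383.0, 265.0], [303.0, 324.0]]
```

View pics/p1.png

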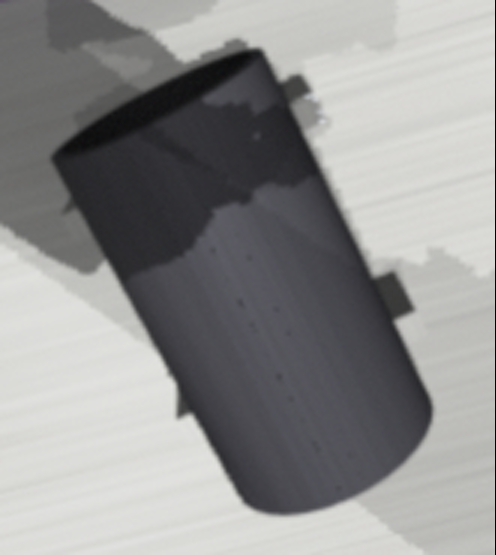

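The pipe crop (3x, offset 210,140) shows its left edge running (55,160)→(240,495), its right edge (265,52)→(432,408), and the open near end between (55,160) and (265,52). From these I'll compute the axis by tangent planes.

```bash
python3 - <<'E'
from h import *
import pickle
D=[pickle.load(open(f,"rb")) for f in("w1.pkl","w2.pkl")]
# refine straight silhouette edges: for points along approx edge, find subpixel max gradient along normal, fit line of rays
def edge(d,a,b,inside):
    g=cv2.GaussianBlur(d["image"].max(2).astype(np.float32),(0,0),1); a=np.array(a,float);b=np.array(b,float)
    t=(b-a)/np.linalg.norm(b-a); n=np.array([-t[1],t[0]]); n*= np.sign((np.array(inside)-a)@n)
    V=[]
    for s in np.linspace(.1,.9,60):
        p=a+s*(b-a); o=np.arange(-6,6.01,.25); xy=(p+o[:,None]*n).astype(np.float32)
        v=cv2.remap(g,xy[:,:1],xy[:,1:],1)[:,0]; gr=-np.gradient(v); i=gr.argmax()
        V.append((ray(d,p+o[i]*n)[1],o[i]))
    o=np.array([x[1] for x in V]); V=np.array([x[0] for x in V])
    k=np.ones(len(V),bool)
    for _ in range(6):
        N=np.linalg.svd(V[k])[2][2]; r=np.abs(V@N); k=r<max(2*np.median(r),1e-4)
    ins=ray(d,inside)[1]; N*=np.sign(N@ins); print("edge inl",k.sum(),"off",np.round(np.median(o),1))
    return N
E1=[edge(D[0],(228.3,193.3),(288,303),(292,235)),edge(D[0],(298.3,157.3),(353,274),(292,235))]
E2=[edge(D[1],(117,224),(150,288),(185,260)),edge(D[1],(186,187),(248,296),(185,260))]
for E,d in((E1,D[0]),(E2,D[1])):
    ax=np.cross(*E); ax/=np.linalg.norm(ax); C=d["T"][:3,3]
    # axis at distance 45 inside both planes, in plane perpendicular to ax through C
    p=np.linalg.solve(np.array([E[0],E[1],ax]),[45,45,0])+C
    print("axis dir",np.round(ax,3),"angle",np.degrees(np.arctan2(ax[1],ax[0]))%180,"pt at x=585",np.round(p+ax*(585-p[0])/ax[0],1))
# two-view w/o radius
b1=E1[0]-E1[1]; b2=E2[0]-E2[1]
# distance equal => (E0-E1).(X-C)=0
A=np.array([b1,b2,[1,0,0]]); X=np.linalg.solve(A,[b1@D[0]["T"][:3,3],b2@D[1]["T"][:3,3],585]); print("2view at x=585",np.round(X,1))
# ends: near end rim centre and top of rim in w1
d=D[0]
for uv in[(228.3,193.3),(298.3,157.3),((228.3+298.3)/2,(193.3+157.3)/2)]: print("rim z55",np.round(onz(d,uv,55),1))
t=grab("top");s=grab("side")
g=t["image"][165:250,170:235].max(2); m=(g<100).astype(np.uint8); m=cv2.morphologyEx(m,cv2.MORPH_OPEN,np.ones((9,9)))
c=max(cv2.findContours(m,0,1)[0],key=cv2.contourArea); r=cv2.minAreaRect(c); print("top rect",r)
uv=np.array(r[0])+[170,165]; print("top ctr on z 75",onz(t,uv,75), np.round([onz(t,p+[170,165],75) for p in cv2.boxPoints(r)],0).tolist())
# lug
d=D[1]; 
for thr in(125,140):
    g=d["image"].max(2); k=np.zeros_like(g); k[136:200,278:332]=1; m=((g<thr)&(k>0)).astype(np.uint8)
    m=cv2.morphologyEx(m,cv2.MORPH_OPEN,np.ones((9,9)));c=max(cv2.findContours(m,0,1)[0],key=cv2.contourArea); bx=cv2.boxPoints(cv2.minAreaRect(c)); P=np.array([onz(d,p,8) for p in bx]); e=P[1]-P[0];f=P[2]-P[1]
    print("lug",thr,np.round(bx).tolist(),"ctr",np.round(P.mean(0),1),[(round(float(np.hypot(*x[:2])),1),round(float(np.degrees(np.arctan2(x[1],x[0]))),1)) for x in(e,f)])
E
```

```text
edge inl 48 off -0.8
edge inl 44 off -0.5
edge inl 58 off 1.9
edge inl 36 off -1.5
axis dir [-0.983 -0.184  0.008] angle 10.593304360328602 pt at x=585 [585.  229.4  55.2]
axis dir [-0.983 -0.182  0.01 ] angle 10.471767709795955 pt at x=585 [585.  227.6  53.4]
2view at x=585 [585.  229.7  57.9]
rim z55 [517.5 171.1  55. ]
rim z55 [499.7 259.5  55. ]
rim z55 [508.5 215.9  55. ]
top rect ((32.5, 45.5), (59.0, 39.0), 90.0)
top ctr on z 75 [576.54769625 223.30206566  75.        ] [[670.0, 284.0, 75.0], [667.0, 164.0, 75.0], [486.0, 164.0, 75.0], [488.0, 282.0, 75.0]]
lug 125 [[287.0, 144.0], [321.0, 142.0], [323.0, 192.0], [288.0, 193.0]] ctr [527.5 398.5   8. ] [(42.6, 75.0), (62.9, -13.1)]
lug 140 [[287.0, 143.0], [322.0, 143.0], [322.0, 193.0], [287.0, 193.0]] ctr [528.  398.3   8. ] [(43.5, 73.1), (63.8, -15.0)]
```

Lug is at about (527.7, 398.4) with its fin at about -14°. The pipe middle is at about (586.5, 229) with its axis at +10.5° and axis height about 55. Next I'll descend over the lug, narrow the gripper and re-check.

>>> play_rows([
  [[0.4,1.7,-4.5,3],[0.8,3.3,-9,3],[0.8,3.3,-13,3],[0.8,3.3,-16,3],[0.8,3.3,-16,3]],
], gripper=5, squeeze=30)

```text
clock: 3.45
eef_pos: [529.8, 390.0, 134.8]
tool_rot: [[-0.968, 0.249, -0.005], [0.249, 0.968, -0.005], [0.004, -0.006, -1.0]]
force: [-0.1, 0.2, 0.8]
opening: 0.584
grip_force: 0.0
```

```bash
python3 - <<'E'
from h import *
d=grab("wrist"); s=arm.sense(); print(s["clock"],np.round(s["eef_pos"],1),s["opening"],np.degrees(np.arctan2(s["tool_rot"][1][1],s["tool_rot"][0][1])))
print(np.round(proj(d,[[527.7,398.4,52],[527.7,398.4,0]])))
cv2.imwrite("pics/w3.png",d["image"])
E
```

```text
3.5 [530.7 391.4 138. ] 0.585892021699957 75.57269378819998
[[291. 214.]
 [289. 196.]]
```

View pics/w3.png

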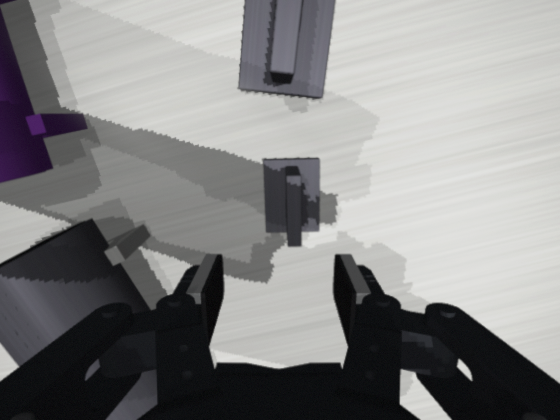

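w3 shows the small lug's plate corners at about (264,159), (319,158), (319,231), (266,232), with the fin top over (288–300, 168–245), between the open fingers.

```bash
python3 - <<'E'
from h import *
d=grab("wrist"); s=arm.sense(); print(s["clock"],np.round(s["eef_pos"],1),np.round(s["joint_vel"],2))
im=d["image"]; print(np.round(proj(d,[[527.7,398.4,52]])))
off=proj(d,[[527.7,398.4,8]])[0]; print(off)
C=[onz(d,p,8) for p in[(264,159),(319,158),(319,231),(266,232)]]; print(np.round(C,1).tolist(),np.round(np.mean(C,0),1))
F=[onz(d,p,52) for p in[(294,169),(294,245)]];print(np.round(F,1).tolist(),np.round(np.mean(F,0),1)); cv2.imwrite("pics/w4.png",im)
h=[(p[0],p[1]) for p in [(294,169),(294,245)]]
E
```

```text
3.55 [531.4 392.6 140.2] [-0.21 -1.45 -0.94 -2.   -0.07  0.1  -0.04]
[[288. 211.]]
[286.94761342 196.04709331]
[[494.3, 388.2, 8.0], [504.2, 430.1, 8.0], [563.3, 417.0, 8.0], [553.2, 374.1, 8.0]] [528.7 402.4   8. ]
[[500.4, 409.0, 52.0], [552.6, 396.3, 52.0]] [526.5 402.6  52. ]
```

>>> play_rows([
  [[0,0.2,0,0],[0,0.2,0,0],[0,0.2,0,0]],
])

```text
clock: 3.85
eef_pos: [531.1, 396.2, 140.9]
tool_rot: [[-0.969, 0.247, 0.002], [0.247, 0.969, 0.001], [-0.002, 0.002, -1.0]]
force: [-0.4, -0.2, 0.4]
opening: 0.583
grip_force: 0.0
```

```bash
python3 - <<'E'
from h import *
d=grab("wrist"); s=arm.sense(); print(s["clock"],np.round(s["eef_pos"],1),np.round(s["joint_vel"],2),np.round(s["tool_rot"],3).tolist())
g=d["image"].max(2); 
k=np.zeros_like(g); k[145:236,245:335]=1; m=((g<125)&(k>0)).astype(np.uint8)
m=cv2.morphologyEx(m,cv2.MORPH_OPEN,np.ones((15,15)));c=max(cv2.findContours(m,0,1)[0],key=cv2.contourArea); bx=cv2.boxPoints(cv2.minAreaRect(c)); P=np.array([onz(d,p,8) for p in bx]); e=P[1]-P[0];f=P[2]-P[1]
print("lug",np.round(bx).tolist(),"ctr",np.round(P.mean(0),1),[(round(float(np.hypot(*x[:2])),1),round(float(np.degrees(np.arctan2(x[1],x[0]))),1)) for x in(e,f)])
E
```

```text
3.9 [530.9 396.1 140.5] [-0.1   0.44  0.21  0.4   0.03 -0.11 -0.05] [[-0.969, 0.247, 0.001], [0.247, 0.969, 0.001], [-0.001, 0.001, -1.0]]
lug [[245.0, 156.0], [330.0, 156.0], [330.0, 235.0], [245.0, 235.0]] ctr [530. 404.   8.] [(67.2, 75.7), (66.5, -11.9)]
```

```bash
python3 - <<'E'
from h import *
d=grab("wrist"); g=d["image"].max(2); s=arm.sense(); print(np.round(s["eef_pos"],1))
for y in(170,190,210,222): print(y,g[y,252:332:2].tolist())
for x in(270,288,312): print(x,g[148:252:2,x].tolist())
cv2.imwrite("pics/w5.png",cv2.resize(d["image"][140:260,230:350],None,fx=5,fy=5))
E
```

```text
[530.8 396.  140.1]
170 [120, 100, 61, 61, 59, 60, 60, 60, 60, 61, 59, 58, 40, 38, 37, 37, 37, 37, 49, 101, 110, 110, 113, 112, 113, 115, 113, 112, 113, 195, 199, 199, 198, 197, 197, 195, 195, 194, 194, 195]
190 [113, 104, 60, 58, 58, 59, 56, 57, 56, 58, 58, 59, 53, 58, 57, 59, 59, 58, 58, 46, 43, 42, 44, 59, 99, 108, 107, 107, 111, 186, 179, 158, 126, 122, 116, 145, 128, 122, 118, 171]
210 [134, 134, 86, 56, 55, 55, 56, 57, 56, 57, 56, 54, 42, 56, 55, 56, 57, 58, 55, 43, 41, 43, 43, 53, 56, 55, 56, 56, 60, 119, 119, 118, 118, 116, 116, 117, 116, 115, 115, 122]
222 [136, 136, 114, 68, 67, 64, 67, 66, 64, 68, 66, 67, 61, 57, 56, 54, 56, 58, 54, 48, 53, 53, 73, 80, 106, 108, 105, 105, 112, 213, 218, 219, 219, 220, 220, 204, 214, 210, 216, 220]
270 [201, 202, 200, 202, 172, 83, 115, 114, 112, 81, 61, 61, 60, 61, 60, 62, 61, 59, 59, 58, 58, 58, 59, 57, 58, 57, 58, 56, 57, 58, 58, 57, 57, 56, 56, 57, 66, 68, 66, 66, 68, 129, 124, 117, 112, 108, 109, 109, 106, 112, 185, 193]
288 [202, 204, 200, 194, 98, 97, 112, 114, 105, 81, 61, 49, 43, 92, 108, 97, 73, 56, 55, 57, 56, 58, 57, 56, 56, 57, 57, 54, 55, 56, 57, 55, 55, 56, 56, 55, 54, 54, 55, 55, 55, 56, 56, 56, 56, 54, 54, 91, 188, 194, 194, 192]
312 [193, 197, 202, 207, 204, 199, 197, 200, 202, 199, 200, 199, 197, 193, 199, 201, 203, 204, 199, 197, 201, 179, 117, 121, 119, 122, 118, 117, 119, 118, 120, 119, 118, 124, 121, 141, 199, 218, 221, 220, 220, 221, 217, 214, 219, 218, 221, 212, 200, 193, 189, 189]
```

View pics/w5.png

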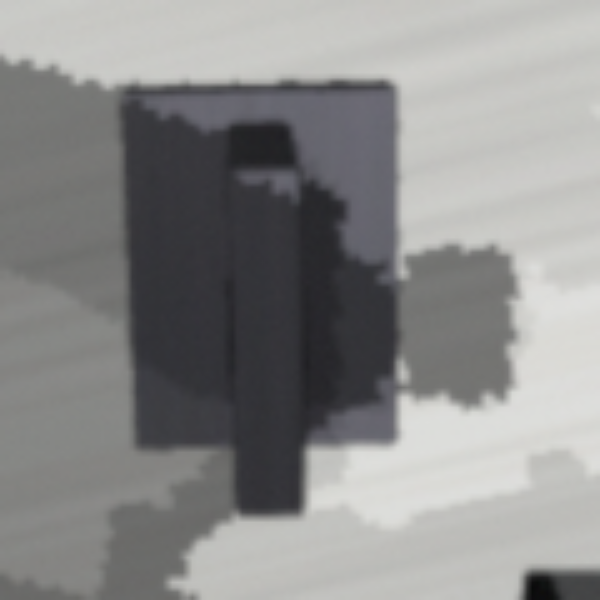

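The crop (5x, offset 230,140) shows the fin top face corners at (234,168), (300,168), (304,515), (236,515) and the plate corners at (122,88), (395,84), (396,442), (136,446).

```bash
python3 - <<'E'
from h import *
d=grab("wrist"); s=arm.sense(); print(s["clock"],np.round(s["eef_pos"],1))
f=lambda L,z:np.array([onz(d,(230+x/5,140+y/5),z) for x,y in L])
F=f([(234,168),(300,168),(304,515),(236,515)],52); P=f([(122,88),(395,84),(396,442),(136,446)],8)
for n,Q in(("fin",F),("plate",P)):
    a=(Q[2]+Q[3]-Q[0]-Q[1])/2; b=(Q[1]+Q[2]-Q[0]-Q[3])/2
    print(n,np.round(Q.mean(0),1),np.linalg.norm(a),np.linalg.norm(b),np.degrees(np.arctan2(a[1],a[0])))
E
```

```text
4.0 [530.7 395.9 139.9]
fin [526.5 400.4  52. ] 49.605658250870846 9.215759478747032 -13.544890652253677
plate [526.2 400.2   8. ] 59.749915730550356 43.287038612400785 -12.91393155968126
```

>>> play_rows([
  [[-0.4,0.45,0,1],[-0.4,0.45,-4,1],[-0.4,0.45,-7,1],[-0.4,0.45,-7,1],[-0.4,0.45,-7,1]],
])

```text
clock: 4.5
eef_pos: [526.1, 400.7, 69.7]
tool_rot: [[-0.973, 0.229, -0.001], [0.229, 0.973, 0.0], [0.001, -0.0, -1.0]]
force: [0.3, -0.2, -0.2]
opening: 0.587
grip_force: 0.0
```

>>> play_rows([
  [[0,0,-2.2,0],[0,0,-4.2,0],[0,0,-4.4,0],[0,0,-4.4,0],[0,0,-4.4,0]],
])

```text
clock: 5.0
eef_pos: [527.3, 401.2, 27.4]
tool_rot: [[-0.973, 0.23, 0.002], [0.23, 0.973, 0.002], [-0.002, 0.002, -1.0]]
force: [0.7, 0.1, -0.3]
opening: 0.584
grip_force: 0.0
```

>>> play_rows([
  [[0,0,0,0],[0,0,0,0],[0,0,0,0],[0,0,0,0],[0,0,0,0]],
], gripper=0, squeeze=30)

```text
clock: 5.5
eef_pos: [526.8, 400.5, 25.9]
tool_rot: [[-0.973, 0.23, 0.001], [0.23, 0.973, 0.0], [-0.001, 0.0, -1.0]]
force: [-0.7, -1.7, 6.3]
opening: 0.112
grip_force: 33.9
```

>>> play_rows([
  [[0,0,0,0],[0,0,1,0],[0,0,2,0],[0,0,3,0],[0,0,3,0]],
])

```text
clock: 6.0
eef_pos: [527.2, 401.0, 57.3]
tool_rot: [[-0.973, 0.23, 0.002], [0.23, 0.973, 0.002], [-0.002, 0.002, -1.0]]
force: [-0.5, -0.3, -3.7]
opening: 0.11
grip_force: 32.8
```

>>> play_rows([
  [[0,0,4,0],[0,0,8,4],[0.5,-1.5,11,8],[1.5,-4.5,12.2,12],[2.5,-8,12.3,16]],
])

```text
clock: 6.5
eef_pos: [551.8, 321.5, 180.8]
tool_rot: [[-0.999, -0.052, 0.003], [-0.052, 0.999, 0.002], [-0.003, 0.002, -1.0]]
force: [0.7, -1.1, -3.5]
opening: 0.112
grip_force: 32.8
```

>>> play_rows([
  [[1.2,-3,0,4],[2.4,-6,0,8],[3.4,-9.2,0,8],[3.4,-9.2,0,8],[3.4,-9.2,0,8]],
])

```text
clock: 7.0
eef_pos: [585.8, 227.1, 178.1]
tool_rot: [[-0.983, -0.183, -0.0], [-0.183, 0.983, -0.0], [0.0, -0.0, -1.0]]
force: [-0.7, 1.3, -2.9]
opening: 0.109
grip_force: 32.7
```

>>> play_rows([
  [[0,0,0,0],[0,0,0,0],[0,0,0,0]],
])

```text
clock: 7.3
eef_pos: [585.0, 229.4, 178.4]
tool_rot: [[-0.982, -0.187, -0.0], [-0.187, 0.982, 0.0], [-0.0, 0.0, -1.0]]
force: [0.1, 0.4, -3.1]
opening: 0.113
grip_force: 32.7
```

```bash
python3 - <<'E'
from h import *
import pickle
d=grab("wrist"); s=arm.sense(); print(s["clock"],np.round(s["eef_pos"],1),np.round(s["tool_rot"],3).tolist(),s["opening"])
pickle.dump(d,open("w6.pkl","wb")); cv2.imwrite("pics/w6.png",d["image"])
a=np.radians(10.5); u=np.array([np.cos(a),np.sin(a),0]); n=np.array([-u[1],u[0],0]); c=np.array([586.5,229,55])
print(np.round(proj(d,[c-80*u+[0,0,45],c+[0,0,45],c-80*u+45*n,c-80*u-45*n])))
E
```

```text
7.35 [585.1 229.2 178.3] [[-0.982, -0.187, -0.0], [-0.187, 0.982, 0.0], [-0.0, 0.0, -1.0]] 0.11450881078443526
[[279.  97.]
 [278. 224.]
 [340. 101.]
 [217. 100.]]
```

View pics/w6.png

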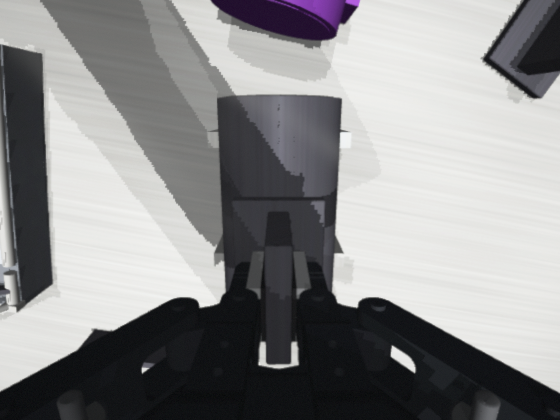

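w6 shows the pipe rim corners at (218,98) and (342,98), within 2 px of prediction. The lug is held with its plate's far edge around (233–333, 199) and its fin centred at column 279. I'll check the plate edges numerically.

```bash
python3 - <<'E'
from h import *
import pickle
d=pickle.load(open("w6.pkl","rb")); g=d["image"].max(2)
for y in(110,150): print(y,g[y,210:350:2].tolist())
for y in(204,210,225): print(y,"L",g[y,214:246].tolist(),"R",g[y,316:350].tolist())
for x in(245,260,300,315): print(x,[int(v) for v in g[188:212,x]])
T=d["T"]; tcp=np.array([585.1,229.2,178.3]); R=np.array([[-0.982,-0.187,0],[-0.187,0.982,0],[0,0,-1]])
# expected plate far-edge corners for a level lug: tool coords x=+30,y=+-22,z=26 / 18
print(np.round(proj(d,[tcp+R@np.array(p) for p in[(30,-22,18),(30,22,18),(30,-22,26),(30,22,26)]]),1))
E
```

```text
110 [146, 148, 148, 142, 57, 54, 57, 56, 56, 57, 60, 61, 62, 61, 63, 64, 67, 79, 99, 102, 104, 106, 105, 106, 108, 109, 112, 116, 117, 119, 122, 126, 130, 129, 112, 135, 135, 128, 125, 124, 122, 119, 116, 115, 112, 111, 108, 109, 105, 103, 102, 100, 100, 100, 94, 92, 92, 92, 89, 87, 85, 83, 80, 73, 67, 74, 211, 222, 223, 223]
150 [120, 120, 120, 121, 108, 51, 52, 53, 53, 56, 57, 57, 60, 61, 58, 58, 59, 62, 63, 61, 61, 63, 63, 59, 61, 62, 63, 66, 65, 63, 63, 68, 120, 126, 128, 132, 130, 123, 120, 122, 118, 115, 113, 112, 111, 110, 107, 109, 103, 103, 103, 102, 102, 101, 99, 100, 100, 99, 99, 99, 98, 97, 95, 90, 90, 181, 219, 220, 220, 219]
204 L [124, 125, 123, 125, 126, 126, 117, 91, 53, 44, 44, 44, 44, 45, 46, 46, 46, 47, 57, 62, 65, 66, 65, 65, 65, 64, 64, 62, 62, 63, 64, 64] R [123, 122, 121, 121, 121, 121, 121, 114, 93, 63, 52, 50, 50, 49, 48, 47, 46, 45, 43, 54, 129, 206, 232, 235, 235, 235, 235, 234, 235, 234, 234, 234, 233, 233]
210 L [124, 125, 125, 124, 124, 124, 122, 103, 55, 45, 48, 47, 47, 47, 46, 46, 47, 44, 46, 54, 60, 63, 66, 66, 66, 65, 63, 62, 63, 63, 64, 64] R [75, 
[... 221 characters left out ...]
, 51, 52, 52, 52, 52, 52, 53, 53, 54, 53, 53, 53, 53, 51, 50, 51, 57, 63] R [61, 61, 64, 63, 63, 66, 87, 96, 76, 55, 52, 50, 51, 50, 54, 58, 63, 64, 76, 150, 218, 234, 234, 233, 233, 232, 231, 231, 231, 231, 231, 231, 232, 231]
245 [59, 59, 59, 61, 59, 59, 61, 60, 54, 41, 39, 40, 51, 61, 63, 63, 64, 62, 64, 63, 63, 62, 64, 62]
260 [61, 62, 62, 60, 62, 62, 60, 59, 55, 42, 39, 43, 50, 60, 64, 63, 64, 64, 63, 63, 62, 63, 62, 63]
300 [61, 61, 60, 61, 60, 60, 61, 60, 54, 43, 38, 40, 48, 61, 60, 61, 62, 61, 61, 62, 62, 62, 63, 63]
315 [95, 96, 95, 95, 95, 96, 96, 92, 82, 54, 42, 45, 67, 97, 116, 123, 123, 121, 122, 121, 119, 104, 71, 65]
[[232.5 200.7]
 [326.4 200.8]
 [234.6 196.6]
 [324.1 196.7]]
```

The lug is level and centred, and the pipe is centred under the tool to under 1 mm. Next I'll descend until it touches, about 5.2 cm.

>>> play_rows([
  [[0,0,-2,0],[0,0,-3.6,0],[0,0,-4.6,0],[0,0,-4.9,0],[0,0,-4.9,0]],
])

```text
clock: 7.85
eef_pos: [585.3, 228.3, 128.9]
tool_rot: [[-0.983, -0.186, -0.001], [-0.186, 0.983, -0.0], [0.001, 0.0, -1.0]]
force: [0.1, 0.0, -3.7]
opening: 0.112
grip_force: 32.6
```

>>> play_rows([
  [[0,0,-0.1,0],[0,0,-0.2,0],[0,0,-0.2,0]],
])

```text
clock: 8.15
eef_pos: [585.7, 228.3, 127.7]
tool_rot: [[-0.983, -0.185, 0.001], [-0.185, 0.983, 0.0], [-0.001, -0.0, -1.0]]
force: [1.0, -0.5, -2.5]
opening: 0.113
grip_force: 32.6
```

>>> play_rows([
  [[0,0,-0.1,0],[0,0,-0.1,0],[0,0,-0.1,0]],
])

```text
clock: 8.45
eef_pos: [585.5, 228.3, 126.4]
tool_rot: [[-0.983, -0.186, 0.0], [-0.186, 0.983, -0.0], [-0.0, -0.0, -1.0]]
force: [0.2, 1.1, -3.2]
opening: 0.108
grip_force: 32.6
```

>>> play_rows([
  [[0,0,-0.1,0],[0,0,-0.1,0],[0,0,-0.1,0]],
])

```text
clock: 8.75
eef_pos: [585.7, 228.4, 125.9]
tool_rot: [[-0.983, -0.185, 0.001], [-0.185, 0.983, -0.0], [-0.0, -0.0, -1.0]]
force: [-2.1, -1.8, 5.2]
opening: 0.112
grip_force: 33.8
```

Contact. I'll ease off a touch and open a little.

>>> play_rows([
  [[0,0,0.05,0],[0,0,0.05,0]],
])

```text
clock: 8.95
eef_pos: [585.6, 228.3, 125.9]
tool_rot: [[-0.983, -0.185, 0.0], [-0.185, 0.983, 0.0], [-0.0, 0.0, -1.0]]
force: [-0.1, -0.7, 2.0]
opening: 0.112
grip_force: 33.4
```

>>> play_rows([
  [[0,0,0,0],[0,0,0,0],[0,0,0,0],[0,0,0,0]],
], gripper=2.4)

```text
clock: 9.35
eef_pos: [585.5, 228.3, 125.8]
tool_rot: [[-0.983, -0.186, 0.0], [-0.186, 0.983, 0.0], [-0.0, 0.0, -1.0]]
force: [0.7, -0.1, -1.0]
opening: 0.28
grip_force: 0.0
```

```bash
python3 - <<'E'
from h import *
import pickle
d=grab("wrist"); s=arm.sense(); print(s["clock"],np.round(s["eef_pos"],1),s["opening"],s["grip_force"],s["force"])
pickle.dump(d,open("w7.pkl","wb")); g=d["image"].max(2)
for y in(110,150): print(y,g[y,206:356:2].tolist())
for y in(200,206,212,220): print(y,"L",g[y,214:250].tolist(),"R",g[y,312:350].tolist())
tcp=s["eef_pos"];R=np.array(s["tool_rot"])
print(np.round(proj(d,[tcp+R@np.array(p) for p in[(30,-22,18),(30,22,18),(30,-22,26),(30,22,26),(25,-5,-26),(25,5,-26)]]),1))
cv2.imwrite("pics/w7.png",d["image"])
E
```

```text
9.4 [585.5 228.3 125.8] 0.2823170238649634 0.0 [-0.09225438  0.15219006 -0.27372263]
110 [59, 60, 58, 60, 60, 61, 61, 63, 61, 62, 61, 62, 61, 62, 64, 66, 75, 98, 102, 102, 105, 105, 103, 102, 106, 106, 107, 112, 116, 115, 116, 119, 120, 124, 128, 130, 129, 131, 135, 136, 133, 129, 123, 123, 124, 120, 119, 115, 113, 111, 110, 111, 110, 106, 105, 106, 103, 102, 102, 101, 98, 99, 98, 94, 92, 92, 91, 91, 90, 89, 85, 84, 81, 78, 77]
150 [49, 50, 52, 53, 54, 54, 55, 56, 58, 58, 59, 58, 57, 59, 60, 60, 62, 63, 62, 64, 63, 62, 61, 60, 62, 64, 60, 63, 65, 65, 64, 100, 102, 117, 123, 124, 128, 109, 130, 132, 129, 124, 120, 120, 121, 116, 116, 113, 113, 111, 109, 112, 108, 107, 108, 106, 102, 105, 104, 104, 106, 105, 102, 101, 101, 100, 102, 100, 99, 97, 95, 93, 90, 86, 80]
200 L [46, 46, 46, 47, 46, 50, 54, 56, 56, 57, 57, 59, 57, 57, 56, 56, 55, 53, 52, 55, 54, 55, 55, 55, 52, 50, 49, 48, 48, 48, 48, 50, 50, 51, 52, 51] R [51, 52, 50, 49, 47, 48, 47, 46, 48, 47, 48, 60, 83, 98, 100, 99, 97, 95, 93, 93, 92, 93, 93, 92, 92, 93, 90, 88, 88, 86, 87, 86, 84, 83, 81, 80, 78, 76]
206 L [50, 49, 45, 
[... 306 characters left out ...]
46, 46, 46, 46, 45, 48, 48, 47, 48, 46, 48, 52, 56, 58, 57, 58, 57, 60, 64, 65, 65, 65, 66, 66, 64, 62, 61, 61, 62, 61, 64, 63, 63, 63, 64] R [63, 64, 64, 64, 64, 67, 95, 117, 120, 120, 114, 100, 92, 100, 98, 97, 96, 95, 94, 93, 94, 92, 94, 93, 91, 90, 88, 89, 88, 86, 86, 85, 83, 82, 81, 79, 78, 74]
220 L [43, 45, 46, 45, 47, 45, 45, 49, 48, 48, 47, 48, 49, 47, 48, 48, 46, 49, 52, 61, 63, 63, 65, 65, 64, 62, 64, 61, 63, 62, 62, 63, 63, 62, 62, 62] R [65, 65, 64, 63, 62, 61, 60, 66, 91, 115, 110, 92, 89, 99, 100, 97, 95, 94, 92, 92, 93, 91, 90, 91, 91, 90, 87, 83, 78, 77, 74, 66, 54, 49, 47, 47, 47, 46]
[[232.9 200.7]
 [326.8 200.7]
 [235.  196.6]
 [324.6 196.6]
 [266.1 246.5]
 [294.9 246.5]]
```

Released and the lug holds still. Opening more and lifting straight up.

>>> play_rows([
  [[0,0,0,0],[0,0,0,0],[0,0,1.5,0],[0,0,4,0],[0,0,8,0]],
], gripper=4)

```text
clock: 9.9
eef_pos: [584.6, 227.7, 205.9]
tool_rot: [[-0.983, -0.186, -0.003], [-0.186, 0.983, -0.001], [0.003, -0.0, -1.0]]
force: [1.1, -0.1, 0.3]
opening: 0.469
grip_force: 0.0
```

>>> play_rows([
  [[0,0,4,0],[0,0,7,0],[0,0,8,0],[0,0,8,0]],
])

```text
clock: 10.3
eef_pos: [586.0, 228.9, 288.1]
tool_rot: [[-0.983, -0.186, 0.003], [-0.186, 0.983, 0.001], [-0.003, 0.0, -1.0]]
force: [-0.3, -0.4, -0.1]
opening: 0.47
grip_force: 0.0
```

```bash
python3 - <<'E'
from h import *
import pickle
d=grab("wrist"); s=arm.sense(); print(s["clock"],np.round(s["eef_pos"],1),s["opening"],np.round(s["tool_rot"],3).tolist())
pickle.dump(d,open("w8.pkl","wb"))
t=grab("top"); sd=grab("side"); pickle.dump((t,sd),open("ts.pkl","wb"))
big=np.zeros((600,800,3),np.uint8)
big[:420,:560]=d["image"]; big[420:600,0:240]=cv2.resize(t["image"][140:260,170:330],(240,180)); 
big[:240,562:800]=cv2.resize(sd["image"][225:315,150:239],(238,240))
# guard enlarged views
big[242:422,562:800]=cv2.resize(sd["image"][135:255,215:350],(238,180))[:, :238]
big[422:600,242:480]=cv2.resize(t["image"][145:245,262:352],(238,178)) 
cv2.imwrite("pics/all.png",big)
E
```

```text
10.35 [585.6 228.4 286.3] 0.46902967905368886 [[-0.983, -0.186, 0.001], [-0.186, 0.983, 0.0], [-0.001, -0.0, -1.0]]
```

View pics/all.png

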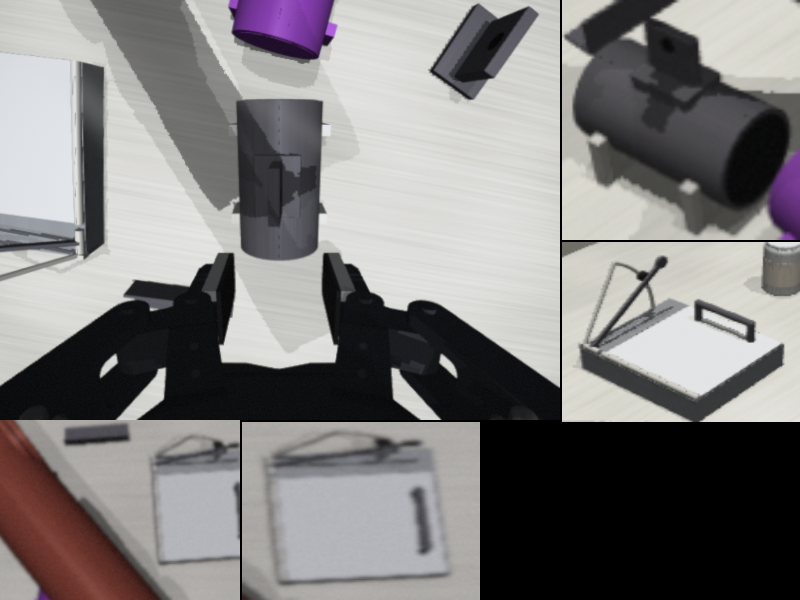

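all.png shows the lug upright at mid-crown (wrist view (283,185)). The handle ends are in the side view at (292,176)/(324,188) and in the top view at (329,182)/(331,218). The pointer tip is at side (271,148) / top (328,157). Now I'll locate the handle and pointer more precisely.

```bash
cat > g.py <<'E'
from h import *
import pickle
t,s=pickle.load(open("ts.pkl","rb"))
if __name__=="__main__":
    for n,u,v in[("h far",(328.6,182.1),(291.6,175.7)),("h near",(330.8,218),(324.5,188.3)),("tip",(327.8,156.8),(271.2,147.7))]:
        p,r=tri((t,u),(s,v)); print(n,np.round(p,1),np.round(r,1))
    # top: dark handle blob
    g=t["image"].max(2); m=np.zeros_like(g); m[172:232,318:338]=1
    m=((g<150)&(m>0)).astype(np.uint8); n,l,st,c=cv2.connectedComponentsWithStats(m); 
    for i in range(1,n): 
        if st[i][4]>20: print("top handle",st[i],c[i])
    # lid white region in top
    m=((g>170)&(t["image"].min(2)>160)).astype(np.uint8); k=np.zeros_like(m);k[150:245,262:352]=1
    print("tip rows",{y:t["image"].max(2)[y,300:340].tolist() for y in range(150,166,2)})
    gs=s["image"].max(2)
    print("side tip"); print(gs[138:160:2,258:284:2])
    print("side handle"); print(gs[168:204:2,284:332:2])
E
python3 g.py
```

```text
h far [ 655.1 -160.    85.1] [0.1 0.1]
h near [ 542.3 -160.6   97.8] [0.5 0.5]
tip [ 716.8 -150.6  150.3] [2.1 2.1]
top handle [325 181   9  39 205] [329.45365854 200.26829268]
top handle [318 230  20   2  28] [329.21428571 230.71428571]
tip rows {150: [142, 147, 148, 153, 149, 147, 151, 157, 165, 168, 166, 169, 172, 176, 174, 175, 175, 176, 175, 177, 177, 178, 178, 175, 177, 176, 178, 178, 174, 177, 175, 176, 177, 175, 175, 175, 177, 176, 175, 176], 152: [143, 146, 145, 143, 140, 131, 133, 133, 136, 133, 131, 135, 136, 143, 150, 156, 157, 164, 170, 171, 171, 173, 173, 175, 175, 172, 171, 172, 173, 172, 175, 174, 176, 174, 174, 175, 174, 174, 176, 174], 154: [166, 163, 158, 157, 153, 153, 155, 157, 156, 151, 147, 129, 97, 78, 74, 82, 92, 111, 137, 159, 169, 171, 165, 159, 157, 155, 149, 147, 152, 160, 163, 173, 174, 175, 174, 175, 173, 174, 173, 176], 156: [169, 171, 169, 159, 151, 151, 146, 151, 150, 151, 149, 126, 88, 45, 29, 31, 33, 49, 83, 113, 132, 131, 109, 89, 78, 70, 71, 67, 80, 111, 144, 166, 173, 172, 174, 172, 171, 174, 173, 173], 158: [167, 164, 163, 153, 150, 146, 145, 1
[... 2475 characters left out ...]
29 229 228 229 228 215 191  90 120 146 223 229 229 228 226 221 177
   42  50 119 220 216 218]
 [228 228 228 229 229 229 229 228 196 189  88 121 147 149 229 229 229 226
   68  40 164 218 220 220]
 [229 229 229 229 229 229 228 229 229 229 200 194 112  91 143 152 228 229
   74  41 115 220 220 222]
 [228 229 228 228 229 229 229 229 229 229 229 228 215 197 112  93 147 224
   57  41 174 227 224 222]
 [229 229 229 229 228 229 229 229 228 229 229 229 229 228 218 192  92  94
   43  40 170 229 229 228]
 [229 229 228 229 229 229 229 229 229 229 229 229 229 229 229 228 227 194
   52  40 139 229 229 229]
 [229 229 229 229 229 229 229 229 229 229 229 229 229 229 229 229 229 229
  227 224 228 229 228 229]]
```

>>> play_rows([
  [[0.3,-4,0,-2],[0.6,-8.5,0,-4],[0.9,-13,0,-6],[1.2,-17.5,0,-8],[1.4,-22,0,-10.5]],
])

```text
clock: 10.95
eef_pos: [598.8, 6.1, 284.3]
tool_rot: [[-1.0, -0.002, -0.002], [-0.002, 1.0, 0.0], [0.002, 0.0, -1.0]]
force: [1.0, 0.8, 0.8]
opening: 0.468
grip_force: 0.0
```

>>> play_rows([
  [[0,-4,0,0],[0,-8,0,0],[0,-12,0,0],[0,-14,0,0],[0,-14,0,0]],
])

```text
clock: 11.45
eef_pos: [598.4, -136.6, 283.6]
tool_rot: [[-1.0, 0.003, -0.003], [0.003, 1.0, -0.0], [0.003, -0.0, -1.0]]
force: [-0.2, 0.3, -0.7]
opening: 0.467
grip_force: 0.0
```

>>> play_rows([
  [[0,0,0,0],[0,0,0,0]],
])

```text
clock: 11.65
eef_pos: [599.4, -130.0, 285.2]
tool_rot: [[-1.0, -0.005, -0.001], [-0.005, 1.0, 0.001], [0.001, 0.001, -1.0]]
force: [0.3, 0.1, 0.4]
opening: 0.464
grip_force: 0.0
```

```bash
cat >> g.py <<'E'
    d=grab("wrist"); st=arm.sense(); print(st["clock"],np.round(st["eef_pos"],1),np.round(st["tool_rot"],3).tolist(),np.round(st["q"],0))
    pickle.dump(d,open("w9.pkl","wb"))
    print("pred handle",np.round(proj(d,[[542,-160,90],[655,-160,90],[714,-150,150]])))
    g=d["image"].max(2); m=(g<110).astype(np.uint8); n,l,S,c=cv2.connectedComponentsWithStats(m)
    for i in range(1,n):
        if S[i][4]>60: print(S[i],np.round(c[i]))
E
python3 g.py | tail -25 | grep -v "^ \[\["
```

```text
74  41 115 220 220 222]
 [228 229 228 228 229 229 229 229 229 229 229 228 215 197 112  93 147 224
   57  41 174 227 224 222]
 [229 229 229 229 228 229 229 229 228 229 229 229 229 228 218 192  92  94
   43  40 170 229 229 228]
 [229 229 228 229 229 229 229 229 229 229 229 229 229 229 229 228 227 194
   52  40 139 229 229 229]
 [229 229 229 229 229 229 229 229 229 229 229 229 229 229 229 229 229 229
  227 224 228 229 228 229]]
11.7 [ 599.5 -130.   285.5] [[-1.0, -0.006, -0.0], [-0.006, 1.0, 0.001], [0.0, 0.001, -1.0]] [ 44.  19. -46.  83.  14.  83.  88.]
pred handle [[248. 126.]
 [250. 237.]
 [256. 320.]]
[ 517    0   43   54 1820] [540.  27.]
[176   4  82   6 274] [216.   7.]
[ 60  14  10  18 125] [64. 23.]
[ 78  39  13  40 256] [84. 59.]
[253  59   9  37  86] [260.  78.]
[50 70  9 16 99] [54. 78.]
[ 517   97   43  146 4562] [541. 165.]
[216  98  14 119 438] [223. 153.]
[ 237  130   23  110 1690] [248. 182.]
[292 168  19  21 362] [301. 178.]
[  22  203   84   75 3098] [ 71. 233.]
[    0   253   560   167 54985] [287. 358.]
```

```bash
python3 - <<'E'
from h import *
import pickle
d=pickle.load(open("w9.pkl","rb")); t,s=pickle.load(open("ts.pkl","rb"))
g=d["image"].max(2); m=(g<110).astype(np.uint8); n,l,S,c=cv2.connectedComponentsWithStats(m); i=l[182,248]
for y in range(128,242,8): 
    x=np.where(l[y]==i)[0]; print(y,x.min() if len(x) else None,x.max() if len(x) else None,len(x),end=' | ')
print()
rows=[]
for y in range(136,234):
    x=np.where(l[y]==i)[0]; rows.append((x.mean(),y,len(x)))
R=np.array(rows)
for z in(87,92):
    P=np.array([onz(d,r[:2],z) for r in R]); k=np.polyfit(P[:,0],P[:,1],1); print(z,"slope deg",np.degrees(np.arctan(k[0])),"y at 599",np.polyval(k,599),"x range",P[:,0].min(),P[:,0].max())
for uv in [(248,130),(248,239.5)]: print(onz(d,uv,93))
# height from top+wrist: plane of wrist line vs top centroid ray
ct=(329.45,200.27); 
for z in(80,87,94): print("top at z",z,np.round(onz(t,ct,z),1))
print("tri wrist+top", tri((d,(248.3,184.5)),(t,ct)))
# handle in side: bar mid between top ends
print("tri wrist+side", tri((d,(248.3,184.5)),(s,(308,182.5))))
# lid hinge edge: in wrist row profiles to the right of the handle
for y in(120,160,200,230): print(y,g[y,225:420:3].tolist())
E
```

```text
128 None None 0 | 136 237 252 16 | 144 238 252 15 | 152 238 256 19 | 160 239 256 18 | 168 239 254 16 | 176 240 254 15 | 184 241 256 16 | 192 241 257 17 | 200 242 257 16 | 208 243 257 15 | 216 243 259 17 | 224 244 257 14 | 232 245 255 11 | 240 None None 0 | 
87 slope deg 2.496943447728708 y at 599 -160.47835711382825 x range 551.6274637698251 651.2276244013797
92 slope deg 2.4969434477287047 y at 599 -159.99760877225717 x range 551.3011883423995 649.4077418635381
[ 545.63726061 -159.39473454   93.        ]
[ 656.19599422 -161.38970041   93.        ]
top at z 80 [ 599.8 -161.    80. ]
top at z 87 [ 598.4 -160.    87. ]
top at z 94 [ 597. -159.   94.]
tri wrist+top (array([ 599.99656992, -160.85562458,   81.82676654]), [0.5751092183796024, 0.5751092183798794])
tri wrist+side (array([ 598.41623889, -160.74058468,   89.38718365]), [0.7028659734644233, 0.7028659734643897])
120 [163, 165, 165, 166, 165, 164, 163, 163, 162, 161, 151, 134, 134, 134, 137, 141, 205, 207, 207, 207, 207, 208, 209, 209, 210, 211, 211, 212, 212, 211, 213, 212, 213, 213, 212, 212, 213, 212, 213, 213, 213, 212, 212, 
[... 384 characters left out ...]
 212, 212, 142, 204, 176, 183, 184, 184, 183, 184]
200 [111, 95, 155, 154, 154, 152, 53, 57, 55, 45, 97, 121, 152, 152, 151, 150, 151, 181, 215, 213, 214, 213, 215, 213, 215, 215, 214, 214, 214, 214, 214, 214, 214, 213, 214, 214, 214, 214, 214, 214, 214, 215, 214, 214, 214, 213, 215, 214, 214, 213, 214, 213, 214, 213, 214, 212, 175, 178, 191, 190, 194, 193, 193, 192, 193]
230 [194, 167, 156, 213, 213, 212, 192, 68, 70, 70, 53, 208, 213, 213, 214, 214, 214, 214, 213, 214, 214, 214, 214, 214, 214, 214, 215, 214, 215, 214, 214, 214, 214, 215, 214, 214, 214, 214, 214, 214, 214, 214, 214, 214, 214, 213, 213, 213, 213, 214, 213, 213, 214, 213, 213, 214, 150, 199, 166, 189, 190, 189, 189, 187, 188]
```

```bash
python3 - <<'E'
from h import *
import pickle
t,s=pickle.load(open("ts.pkl","rb"))
g=s["image"].max(2)
m=((g<100)).astype(np.uint8); k=np.zeros_like(m); k[140:215,225:280]=1; m*=k
print("rows of arm in side:")
L=[]
for y in range(143,206,3):
    x=np.where(m[y])[0]; r=[]
    if len(x):
        for seg in np.split(x,np.where(np.diff(x)>1)[0]+1): r.append((int(seg[0]),int(seg[-1])))
    print(y,r,end='; ')
print()
for th in(0,2,3):
    a=np.radians(th); ex=np.array([np.cos(a),np.sin(a),0]); ey=np.array([-np.sin(a),np.cos(a),0])
    H=np.array([599,-160.5,87])+165*ey-[0,0,37]; C=H+114*ex
    print("yaw",th,"hinge",np.round(H,1))
    for n,d,uv in[("side tip",s,(271,148.3)),("side mid",s,(259,166)),("side low",s,(246,186)),("top tip",t,(325.5,157)),("top tip2",t,(327.5,157))]:
        o,v=ray(d,uv); 
        if d is s: p=o+v*((C-o)@ex)/(v@ex); y=(p-H)@ey; z=p[2]-50; print("  ",n,np.round([y,z,np.hypot(y,z),np.arctan2(z,-y)],3))
        else:
            # point at radius 185 whose y matches
            for A in(.5,.54,.58,.62): 
                q=C-185*np.cos(A)*ey+[0,0,185*np.sin(A)]; print("  ",n,A,np.round(proj(d,[q])[0],1))
E
```

```text
rows of arm in side:
143 []; 146 [(269, 273)]; 149 [(246, 246), (268, 273)]; 152 [(253, 254), (268, 270)]; 155 [(257, 263), (266, 267)]; 158 [(258, 265)]; 161 [(261, 263)]; 164 [(259, 263)]; 167 [(257, 259), (264, 264)]; 170 [(255, 257), (265, 265)]; 173 [(253, 255), (265, 266)]; 176 [(251, 253), (266, 266)]; 179 [(249, 251), (266, 266), (274, 276)]; 182 [(247, 249), (262, 267), (270, 271)]; 185 [(245, 247), (258, 259), (264, 266)]; 188 [(243, 245), (252, 254), (261, 262)]; 191 [(241, 243), (248, 250), (256, 256)]; 194 [(239, 244), (250, 252), (260, 260)]; 197 [(236, 240), (247, 247)]; 200 [(234, 237), (241, 243)]; 203 [(226, 226), (231, 235), (237, 238)]; 
yaw 0 hinge [599.    4.5  50. ]
   side tip [-147.695  103.599  180.406    0.612]
   side mid [-101.99    70.129  123.774    0.602]
   side low [-52.67   31.73   61.489   0.542]
   top tip 0.5 [329.3 158.6]
   top tip 0.54 [328.4 158. ]
   top tip 0.58 [327.3 157.4]
   top tip 0.62 [326.1 156.8]
   top tip2 0.5 [329.3 158.6]
   top tip2 0.54 [328.4 158. ]
   top tip2 0.58 [327.3 157.4]
   top tip2 0.62 [326.1 156.8]
yaw 2 hinge [593.2   4.4  50. ]
   side tip [-151.13   104.056  183.488    0.603]
   side mid [-103.922   72.032  126.445    0.606]
   side low [-53.177  35.34   63.849   0.587]
   top tip 0.5 [328.  158.7]
   top tip 0.54 [327.  158.1]
   top tip 0.58 [325.9 157.6]
   top tip 0.62 [324.8 157. ]
   top tip2 0.5 [328.  158.7]
   top tip2 0.54 [327.  158.1]
   top tip2 0.58 [325.9 157.6]
   top tip2 0.62 [324.8 157. ]
yaw 3 hinge [590.4   4.3  50. ]
   side tip [-152.881  104.252  185.043    0.598]
   side mid [-104.857   72.985  127.757    0.608]
   side low [-53.343  37.182  65.023   0.609]
   top tip 0.5 [327.3 158.8]
   top tip 0.54 [326.3 158.2]
   top tip 0.58 [325.3 157.7]
   top tip 0.62 [324.1 157.2]
   top tip2 0.5 [327.3 158.8]
   top tip2 0.54 [326.3 158.2]
   top tip2 0.58 [325.3 157.7]
   top tip2 0.62 [324.1 157.2]
```

Pointer ≈ 0.60 rad (side tip, side bar and top view agree). Handle ≈ (599, -160.5, 87), hinge yaw ≈ 2.5°. Descend to the bar.

>>> play_rows([
  [[0,-1.5,-4,2.4],[0,-3,-8,2.4],[0,-3.05,-12,2.4],[0,-3.05,-15,2.4],[0,-3.05,-16,2.4]],
])

```text
clock: 12.2
eef_pos: [597.8, -160.8, 122.5]
tool_rot: [[-0.999, -0.047, -0.005], [-0.047, 0.999, 0.002], [0.004, 0.002, -1.0]]
force: [-0.6, -0.3, -0.9]
opening: 0.469
grip_force: 0.0
```

>>> play_rows([
  [[0,0,0,0],[0,0,0,0],[0,0,0,0]],
])

```text
clock: 12.5
eef_pos: [600.7, -162.0, 127.9]
tool_rot: [[-0.999, -0.046, 0.003], [-0.046, 0.999, -0.001], [-0.003, -0.001, -1.0]]
force: [-0.4, 0.5, -0.1]
opening: 0.47
grip_force: 0.0
```

```bash
python3 - <<'E'
from h import *
d=grab("wrist"); st=arm.sense(); print(st["clock"],np.round(st["eef_pos"],1),np.round(st["tool_rot"],3).tolist())
g=d["image"].max(2); 
tcp=st["eef_pos"];R=np.array(st["tool_rot"])
print("tool-y=0 at z87,x=575/560:",np.round(proj(d,[[560,tcp[1],87],[575,tcp[1],87],[551,-163,87],[575,-161.5,87]]),1))
for y in range(100,230,20): print(y,g[y,220:330:3].tolist())
E
```

```text
12.55 [ 600.6 -162.2  127.7] [[-0.999, -0.045, 0.003], [-0.045, 0.999, -0.001], [-0.003, -0.001, -1.0]]
tool-y=0 at z87,x=575/560: [[283.  169.6]
 [281.6 197.3]
 [282.2 152.2]
 [282.8 197.4]]
100 [123, 123, 123, 113, 99, 85, 141, 143, 141, 141, 141, 142, 142, 142, 142, 142, 142, 143, 143, 143, 141, 111, 108, 107, 219, 222, 222, 222, 223, 222, 222, 222, 222, 223, 222, 222, 222]
120 [126, 125, 126, 122, 95, 84, 129, 146, 145, 145, 146, 146, 146, 145, 147, 146, 147, 147, 148, 148, 148, 123, 123, 124, 130, 219, 220, 221, 221, 221, 222, 222, 222, 223, 223, 222, 222]
140 [124, 124, 125, 122, 98, 86, 93, 145, 144, 143, 143, 144, 144, 143, 142, 143, 143, 143, 110, 47, 48, 88, 109, 111, 175, 222, 221, 221, 221, 221, 220, 220, 220, 220, 220, 221, 220]
160 [124, 124, 124, 125, 98, 83, 77, 142, 143, 144, 143, 143, 143, 142, 143, 142, 45, 46, 41, 41, 42, 41, 36, 43, 108, 220, 222, 223, 223, 223, 222, 222, 221, 222, 220, 220, 220]
180 [109, 109, 109, 108, 101, 82, 78, 140, 141, 142, 142, 141, 141, 140, 140, 139, 48, 45, 43, 43, 43, 41, 37, 54, 106, 115, 221, 220, 220, 220, 220, 219, 219, 219, 218, 219, 218]
200 [110, 110, 111, 110, 108, 84, 82, 132, 144, 144, 144, 143, 143, 143, 143, 142, 61, 36, 40, 41, 40, 39, 37, 52, 108, 108, 107, 107, 168, 218, 218, 219, 219, 219, 218, 218, 217]
220 [129, 127, 127, 127, 126, 88, 84, 90, 140, 140, 139, 138, 139, 139, 138, 140, 73, 34, 37, 39, 37, 39, 34, 52, 105, 106, 105, 106, 105, 104, 104, 104, 105, 105, 103, 105, 105]
```

The bar is centred under the tool (column 279.5). I'll descend 5.2 cm and grip.

>>> play_rows([
  [[0,0,-2,0],[0,0,-4,0],[0,0,-5.1,0],[0,0,-5.1,0],[0,0,-5.1,0]],
])

```text
clock: 13.05
eef_pos: [600.0, -162.2, 75.7]
tool_rot: [[-0.999, -0.045, 0.001], [-0.045, 0.999, -0.0], [-0.001, -0.0, -1.0]]
force: [0.7, -0.1, -0.2]
opening: 0.473
grip_force: 0.0
```

>>> play_rows([
  [[0,0,0,0],[0,0,0,0],[0,0,0,0],[0,0,0,0],[0,0,0,0]],
], gripper=0, squeeze=70)

```text
clock: 13.55
eef_pos: [600.1, -161.9, 75.6]
tool_rot: [[-0.999, -0.046, 0.001], [-0.046, 0.999, -0.0], [-0.001, -0.0, -1.0]]
force: [0.1, 1.8, 5.2]
opening: 0.113
grip_force: 68.5
```

>>> play_rows([
  [[0,0.2,0.8,0],[0,0.45,1.6,0],[0,0.75,2.4,0],[-0.05,1.06,3.2,0],[-0.05,1.06,3.2,0]],
])

```text
clock: 14.05
eef_pos: [599.5, -151.8, 107.8]
tool_rot: [[-0.999, -0.045, 0.001], [-0.045, 0.999, -0.001], [-0.001, -0.001, -1.0]]
force: [4.2, -2.1, -4.1]
opening: 0.109
grip_force: 68.2
```

>>> play_rows([
  [[0,0.77,1.5,0],[-0.1,1.68,2.93,0],[-0.1,2.73,4.25,0],[-0.15,3.9,5.45,0],[-0.15,3.9,5.45,0]],
])

```text
clock: 14.55
eef_pos: [597.7, -115.1, 163.3]
tool_rot: [[-0.999, -0.044, 0.001], [-0.044, 0.999, -0.005], [-0.001, -0.005, -1.0]]
force: [1.3, -10.6, 2.1]
opening: 0.112
grip_force: 68.2
```

>>> play_rows([
  [[0,0,0,0],[0,0,0,0]],
])

```text
clock: 14.75
eef_pos: [597.7, -116.5, 161.9]
tool_rot: [[-0.999, -0.042, 0.001], [-0.042, 0.999, -0.004], [-0.001, -0.004, -1.0]]
force: [1.9, -10.9, 2.6]
opening: 0.112
grip_force: 68.3
```

```bash
python3 - <<'E'
from h import *
import pickle
st=arm.sense(); print(st["clock"],np.round(st["eef_pos"],1),np.round(st["force"],1),st["opening"],st["grip_force"])
t=grab("top");s=grab("side");w=grab("wrist"); pickle.dump((t,s,w),open("end.pkl","wb"))
th=np.radians(2.6); ex=np.array([np.cos(th),np.sin(th),0]); ey=np.array([-np.sin(th),np.cos(th),0]); H=np.array([599,-160.5,87])+165*ey-[0,0,37]
for A in(.5,.55,.6,.65):
    c=lambda x,r:H+x*ex-r*np.cos(A)*ey+np.array([0,0,r*np.sin(A)])
    print(A,"side lid edge corners -90/+90 r190",np.round(proj(s,[c(-90,190),c(90,190),c(90,120)]),1).tolist())
g=s["image"].max(2); print(g[100:215:4,215:350:4])
E
```

```text
14.75 [ 597.7 -116.5  161.9] [  1.9 -10.9   2.6] 0.11192130511120445 68.28529357910156
0.5 side lid edge corners -90/+90 r190 [[336.7, 178.1], [281.6, 153.4], [266.2, 174.0]]
0.55 side lid edge corners -90/+90 r190 [[335.7, 176.1], [280.4, 151.4], [265.3, 172.8]]
0.6 side lid edge corners -90/+90 r190 [[334.5, 174.3], [279.0, 149.6], [264.4, 171.7]]
0.65 side lid edge corners -90/+90 r190 [[333.3, 172.6], [277.5, 147.9], [263.4, 170.7]]
[[109 103 106 104 102  99  97 103  99  87 102  87  96 100  86  77  94  26
   44  46  50  49  43  26  79 198 200 198 199 198 200 200 202 201]
 [ 99  82  97 101 101  99  98  87  85  87 101  95  85  93 100 110 102  74
   84 102  89  87  83  77  21 202 199 200 201 200 200 202 202 204]
 [ 77  82 104 104  99  86  86  88  94  90  78  83  99 106 106 108  98  19
   66  78  80  80  77  34  16 204 205 204 201 201 202 203 198 197]
 [ 75 102 101 104  95  90 100  83  87  82 106 104 105 106 107 107 108  23
   19  20  20  18  19  16  15 208 206 206 205 205 200 200 200 199]
 [101  92  95  98 101  88  82  87 108 108 106 106 107 107 107 202 201  16
   18  18  19  20  19
[... 2730 characters left out ...]
 216 212 185 172 184  31 106 177 203 209 208 209 212 201 208 190 190
   97 195 193 191 191 194 190 192 201  52 149 218 217 217 213 211]
 [209 212 185 157 181  56 121  54 224 209 207 209 209 208 209 191 191 190
  194 194 189 192 194 198 190 189  51  52  52  51 119 216 214 216]
 [184 180 181 137  94  38 140 225 225 224 225 225 210 209 210 207 190 194
  194 193 190 193 195 191 191  97  53  52  53  52  52  63 218 216]
 [205 187 184  55  76  95 203 224 225 225 225 225 224 225 208 209 209 196
  194 189 192 195 190 191 193  83  81  51  51  64  55  55 212 215]
 [212 208 206  55  57  50  68 179 202 225 225 224 226 225 225 225 210 213
  203 195 194 195 190 189  70  70  82  83  70  56  56  56 118 213]]
```

```bash
python3 - <<'E'
from h import *
import pickle
t,s,w=pickle.load(open("end.pkl","rb"))
th=np.radians(2.6); ex=np.array([np.cos(th),np.sin(th),0]); ey=np.array([-np.sin(th),np.cos(th),0]); H=np.array([599,-160.5,87])+165*ey-[0,0,37]
def c(A,x,r,h): return H+x*ex-r*np.cos(A)*ey+np.array([0,0,r*np.sin(A)])+h*(np.sin(A)*ey+np.array([0,0,np.cos(A)]))
for nm,d in(("side",s),("top",t),("wrist",w)):
    g=d["image"].max(2).astype(np.float32)
    print(nm)
    for r in(60,100,140,175,186):
        out=[]
        ps=proj(d,[c(A,-90,r,2) for A in(.4,.45,.5,.55,.6,.65,.7,.75)])
        print(r,np.round(ps[[2,4]],1).tolist(),[ [int(round(float(cv2.getRectSubPix(g,(1,1),tuple(map(float,p)))[0,0])))] [0] for p in ps])
    # free edge: sample points along x for r=190
    for x in(-80,-60,80):
        ps=proj(d,[c(A,x,190,2) for A in np.arange(.4,.8,.025)]); print("free",x,np.round(ps[[0,8]],1).tolist(),[int(cv2.getRectSubPix(g,(1,1),tuple(map(float,p)))[0,0]) for p in ps])
g=s["image"].max(2); print(g[164:192:1,318:342:1])
E
```

```text
side
60 [[306.6, 219.8], [305.7, 218.8]] [52, 52, 53, 57, 86, 138, 186, 200]
100 [[315.9, 206.6], [314.6, 204.8]] [81, 82, 83, 76, 93, 188, 189, 190]
140 [[325.2, 193.6], [323.4, 191.0]] [89, 203, 216, 210, 120, 100, 99, 99]
175 [[333.1, 182.4], [331.0, 179.0]] [210, 211, 212, 212, 141, 128, 127, 131]
186 [[335.6, 178.9], [333.4, 175.3]] [209, 210, 213, 210, 152, 155, 168, 212]
free -80 [[335.0, 180.4], [331.0, 172.4]] [212, 211, 211, 199, 154, 147, 146, 155, 160, 192, 212, 207, 190, 192, 187, 187]
free -60 [[328.6, 177.5], [324.4, 169.5]] [126, 126, 127, 141, 145, 145, 148, 159, 178, 195, 208, 187, 189, 190, 187, 191]
free 80 [[286.4, 158.5], [281.6, 150.5]] [33, 26, 22, 18, 16, 14, 13, 15, 18, 23, 24, 24, 31, 34, 36, 32]
top
60 [[294.2, 232.4], [293.1, 232.3]] [81, 83, 85, 88, 91, 95, 100, 105]
100 [[306.4, 230.9], [304.8, 230.6]] [62, 60, 64, 69, 79, 90, 100, 112]
140 [[319.0, 229.2], [316.8, 228.9]] [55, 54, 54, 58, 68, 88, 105, 112]
175 [[330.3, 227.8], [327.7, 227.3]] [65, 61, 57, 56, 47, 51, 70, 75]
186 [[333.9, 227.3], [331.2, 226.8]] [78, 78, 73, 69, 63, 56, 50, 58]
free -80
[... 3188 characters left out ...]
00  99  98  99 100  99  99  98  96 205 214 213 213 213 213 212 210
  209 210 209 208 209 208]
 [ 99 100  99  98 100  99  99  99 102 170 212 215 213 213 213 212 210 210
  209 208 208 209 209 209]
 [ 99  99  98  99 100  99  99 105 111 207 214 215 215 212 211 210 209 209
  210 209 211 210 211 214]
 [100  99  99 100 100  99  96  94 155 211 214 215 213 211 211 211 211 211
  209 210 211 213 215 215]
 [ 98  98  98  99  99  98 101 124 208 216 215 213 211 211 212 213 213 210
  211 213 214 216 215 213]
 [ 98  98 100  98  98 105 111 207 216 216 212 212 213 214 211 213 212 214
  215 217 217 215 213 212]
 [ 98 100  98  97  96  95 157 211 214 212 213 216 215 215 213 215 217 217
  218 216 216 213 212 210]]
```

```bash
python3 - <<'E'
from h import *
import pickle
t,s,w=pickle.load(open("end.pkl","rb")); g=s["image"].max(2).astype(float)
lid=[]
for y in range(177,204):
    x0=int(round(331.5-(y-179)*0.70)); r=g[y,x0-7:x0+8]; 
    i=int(np.argmax(np.diff(r))); xs=x0-7+i; lv=160
    k=[j for j in range(max(i-1,0),min(i+2,14)) if r[j]<lv<=r[j+1]]
    if k: lid.append((x0-7+k[0]+(lv-r[k[0]])/(r[k[0]+1]-r[k[0]]),y))
lid=np.array(lid); print(np.round(lid[::4],1).tolist(),len(lid))
ptr=[]
for y in range(163,193):
    x0=262-(y-163)*0.668; lo=int(x0)-5; r=np.clip(205-g[y,lo:lo+11],0,None); r[r<60]=0; ptr.append(((r*np.arange(lo,lo+11)).sum()/r.sum(),y))
ptr=np.array(ptr); print(np.round(ptr[::5],1).tolist())
def ang(pts,th):
    V=np.array([ray(s,p)[1] for p in pts]); k=np.ones(len(V),bool)
    for _ in range(4):
        N=np.linalg.svd(V[k])[2][2]; r=abs(V@N); k=r<=max(2.5*np.median(r),3e-4)
    a=np.radians(th); ex=np.array([np.cos(a),np.sin(a),0]); ey=np.array([-np.sin(a),np.cos(a),0])
    v=np.cross(N,ex); v*=np.sign(v[2]); return round(float(np.arctan2(v[2],-v@ey)),3),k.sum()
for th in(1,2.6,4): print(th,"lid",ang(lid,th),"ptr",ang(ptr,th))
E
```

```text
[[332.8, 177.0], [330.4, 181.0], [327.6, 185.0], [325.4, 189.0], [322.4, 193.0]] 19
[[261.4, 163.0], [257.2, 168.0], [253.7, 173.0], [250.6, 178.0], [247.2, 183.0], [243.7, 188.0]]
1 lid (0.65, np.int64(17)) ptr (0.612, np.int64(22))
2.6 lid (0.612, np.int64(17)) ptr (0.582, np.int64(22))
4 lid (0.576, np.int64(17)) ptr (0.555, np.int64(22))
```

>>> play_rows([
  [[0,0,0,0],[0,0,0,0],[0,0,0,0],[0,0,0,0],[0,0,0,0]],
])

```text
clock: 15.4
eef_pos: [597.7, -116.6, 161.8]
tool_rot: [[-0.999, -0.042, 0.001], [-0.042, 0.999, -0.004], [-0.001, -0.004, -1.0]]
force: [2.7, -11.2, 2.5]
opening: 0.111
grip_force: 68.3
```

```bash
python3 - <<'E'
from h import *
import pickle
t0,s0=pickle.load(open("ts.pkl","rb")); s=grab("side"); t=grab("top")
D=cv2.absdiff(s["image"],s0["image"]).max(2)[228:270,175:215]; print("lug region changed px in side:",(D>40).sum(), D.size)
D=cv2.absdiff(s["image"],s0["image"]).max(2)[140:154,262:278]; print("pointer changed:",(D>40).sum())
_,se,_=pickle.load(open("end.pkl","rb")); D=cv2.absdiff(s["image"],se["image"]).max(2)[160:215,300:345]; print("lid moved since:",(D>25).sum())
st=arm.sense(); print(st["clock"],np.round(st["eef_pos"],1),np.round(st["force"],1),st["grip_force"],np.round(st["joint_vel"],2))
E
```

```text
lug region changed px in side: 114 1680
pointer changed: 21
lid moved since: 5
15.5 [ 597.7 -116.6  161.8] [  2.1 -10.1   1.9] 68.29779624938965 [ 0.04  0.04  0.03  0.15 -0.02  0.07 -0.07]
```

```bash
python3 - <<'E'
from h import *
import pickle
_,s0=pickle.load(open("ts.pkl","rb")); s=grab("side")
a,b=[x["image"].max(2) for x in(s0,s)]
for n,(x0,y0,x1,y1) in {"fin":(180,230,207,257),"lug":(174,228,214,268)}.items():
    tm=a[y0:y1,x0:x1]; r=cv2.matchTemplate(b[y0-6:y1+6,x0-6:x1+6],tm,cv2.TM_CCOEFF_NORMED); print(n,np.unravel_index(r.argmax(),r.shape),r.max(),"(6,6)=unmoved")
for im in(a,b): m=im[143:153,264:277]<80; y,x=np.where(m); print("tip",x.mean()+264,y.mean()+143,m.sum())
print((b[228:268:2,174:214:2]).astype(int)-a[228:268:2,174:214:2])
E
```

```text
fin (np.int64(6), np.int64(6)) 0.97931737 (6,6)=unmoved
lug (np.int64(6), np.int64(6)) 0.98180425 (6,6)=unmoved
tip 270.84615384615387 148.56410256410257 39
tip 271.4888888888889 148.0222222222222 45
[[-1 -3  1 -2 -1  1 -2 -4 -6 -4 -6 -5 -6 -6 -6 -4 -5 -5 -5 -5]
 [-2  0 -1  1  0  0 -4 -5 -5 -5 -6 -4 -5 -5 -6 -4 -5 -5 -4 -5]
 [ 1  0 -1  2 38 38  3 -6 -5 -5 -5 -6 -6 -4 -5 -5 -3 -3 -6 -3]
 [-2  2 -2 -2 33 58 57 54 10 -5 -4 -4 -5 -5 -6 -4 -7 -4 -3 -3]
 [-2 -4 -5 -4  6  5 21 44 45 45 11 -4 -6 -3 -5 -4 -3 -5 -5 -5]
 [-5 -4 -6 -4  5  5  5  6 14 45 44 44 37 -4 -3 -3 -4 -5 -4 -3]
 [ 8  5 -2 -5  1  5  5  6  2  5 10 44 46  5 -4 -5 -5 -3 -3 -3]
 [10  9 10  7  2  7  6  6  3  3  5  5  3 -2 -4 -4 -3 -5 -5 -5]
 [12  9  9 11  2  6  5  3  3  4  3  5  1 -2 -4 -4 -4 -4 -4 -5]
 [10 10  9 11  3  6  4  5  4  3  7  4  1  0 -6 -3 -4 -6 -5 -4]
 [ 9 10  5 -3 -3  4  6  6  5  6  6  6  4 -1 -3 -4 -5 -4 -4 -4]
 [ 8  7  2  6  6  8  7  5  4  7  5  3  5 -3 33 38 -5 -4 -4 -5]
 [-3  3  4  5  7 43 43 28  6  4  5  2  4  0 31 44 45 35 -4 -3]
 [-2  2  4  5  6 36 45 44 43 25  7  4  2  1  4 35 38  2 24 23]
 [-2 -3 -2 -1 19 25 46 44 43 45 43 22 11  2 28 23 -1 -1 27 24]
 [-2  0 -2 -2  2  5 29 42 44 38  6  5  6  4  1 -2 36 39 40 39]
 [-1  0  4  2  2 -1  2  4 27  5  4  5  6  1  0 35 36 14 35 34]
 [-3  1  3  4 39 38 26 -1  2 -1  2  4  0  1  3  7  6  6  4  5]
 [-1 -1  5  3 18 39 39 40 24 -1 -1  1  0  7  5  5  6  4  6  5]
 [-3  0  2 14 36 36 37 37 39 17 -2  0  4  5  6  4  5  5  4  6]]
```

The lug is unmoved (only the arm's shadow changed), the pointer is unmoved, and the guard is steady and close to the pointer's angle. Handing in.

```bash
python3 -c "
from bench import arm
print(arm.sign_off())"
```

```text
the job is handed in; nothing more can be done
None
```

I balanced the lug upright on the middle of the pipe's crown and let go. I handed the job in while still holding the guard at about 0.57–0.61 rad against a pointer measured at about 0.58–0.60 rad; the verdict was not shown.

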